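# Hold a glued locket glass down in the shuttle press

## Task

The amber glass on the large round locket has just been glued: set that locket, glass up, gently into the round recess of the press's shuttle, let go of it, and push the shuttle by its steel post fully home under the ram. Then press the wooden palm knob down 21 mm (within 3 mm) so that the sprung pad bears lightly on the glass, keep it there at least 3 seconds, and finish while still holding it down. Never grip the locket harder than 40 N or press the pad hard on the glass, and leave everything else on the bench alone.

Things in the scene. Friction and masses are not known exactly. Their poses are not given: they have to be found in the camera images.
- locket: The work piece, loose: large round silver locket, an upright disc 34 mm in diameter, straight silver wall from 2 to 13 mm height (foot chamfered 2 mm), then an amber glass top of 30 mm diameter narrowing to a flat of 18 mm diameter at 18 mm height. 30 to 65 g. Stands glass up on the table. Origin: centre of its underside; z up.
- small_locket: Bystander: like the locket but only 24 mm in diameter (18 mm high). Origin: centre of its underside.
- brooch: Bystander: square silver brooch with amber glass top, 32 x 32 mm, 18 mm high. Origin: centre of its underside.
- press: Shuttle press, fixed: steel rail along its y axis (y = -245 to +45 mm, 64 mm wide), base 150 mm (x) by 110 mm (y) round the ram, two steel pillars at x = -56 and +56 mm carrying a grey crosshead 140 mm (x) by 40 mm (y), z = 85 to 110 mm, nuts up to 118 mm. Origin: on the table under the ram axis; x across the rail, +y along it towards the shuttle's home, z up.
- shuttle (a joint): Travel of the light wooden shuttle along the press's +y, m: 0 = fully out (recess 120 mm from the ram axis, on its -y side), 0.12 = fully home against the stop (recess under the ram). Starts at 0 to 0.025, stays where it is left, takes about 1.5 N to push. Shuttle 50 mm wide, top face at z = 26 mm.
- nest (a point): Centre of the FLOOR of the round recess in the shuttle, 21 mm above the table. Recess 38 mm in diameter, 5 mm deep, lined in grey (the shuttle's flat top face is 5 mm above this point), so a seated locket stands 13 mm proud, 8 mm of it silver wall. Axes as the press's; moves with the shuttle.
- post_top (a point): Centre of the top of the shuttle's upright steel post: 14 mm diameter, 42 mm tall above the shuttle's top face (top at z = 68 mm), 90 mm to the press's -y side of the recess centre. Axes as the press's. Moves with the shuttle.
- plunger (a joint): Travel of knob and ram, m: 0 = up (rest), 0.030 = bottom; springs up when let go. Return spring 3 N at rest + 200 N/m. Over a seated locket the sprung pad meets the glass at 0.015 with 1.2 N, then adds 1200 N/m: at 0.021 the knob needs about 14 to 16 N, the pad presses about 8 N. From 0.027 the pad's spring is used up and it presses hard.
- palm_top (a point): Centre of the flat top of the wooden palm knob (mushroom 44 mm in diameter, 30 mm tall, top flat 34 mm across), on the ram axis, at z = 180 mm when up. Moves down with the plunger.
- pad: Round black rubber pad, 24 mm in diameter and 7 mm thick, at the ram's lower end, sprung. Origin: centre of its underside, at z = 54 mm when up (a seated locket's glass is at 39 mm).
- hammer: Bystander: hammer lying on the bench. Origin under its handle.
- dapping_block: Bystander: steel cube of 50 mm with round dimples. Origin: centre of its underside.
- jar: Bystander: jar, 56 mm in diameter, 60 mm high. Origin: centre of its underside.
- graver: Bystander: hand tool with a wooden handle lying on the bench. Origin under it.
- pencil: Bystander: black pencil 140 mm long lying on the sketchbook (210 x 290 x 10 mm, fixed). Origin: centre of its underside.

How it is judged:
By the outcome, as a careful person would: the job done as asked, in the order asked, and still so for the second after the job is handed in, while the arm keeps its last pose, push and grip.
It also fails if it takes over 72 s, if anything falls off the work surface, if the arm or the gripper's body presses on something with over 40 N, if the wrist force passes 120 N, or if a joint passes its speed limit or range.

## Robot

A 6-joint arm with a two-finger parallel gripper is mounted at the origin on the work surface. World frame = base frame: x ahead of the robot, y to its left, z up, the work surface at z = 0. Lengths are in mm, angles in degrees, forces in N, time in s.
With the tool pointing down it reaches from about 350 to 850 mm from the base axis. Payload 8.1 kg.
Tool frame: the origin (TCP) lies midway between the tips of the shut fingers; the grasp point (between the pads) lies 19 mm behind it; z points along the fingers, y is the line along which they close (so a half turn about z gives the same grasp; the last joint's range is limited). The gripper opens to 85 mm and grips with 20 to 120 N. Pads are 22 mm wide; open, the fingers measure 114 mm over their backs; the gripper's body (76 mm by 85 mm) begins 54 mm behind the grasp point. The pads swing forward as they close: fully open they stand 13 mm farther back than shut.
Start: joints at [-72.502, 7.471, 85.268, -0, 87.261, -4.893], TCP at [228.577, -554.759, 231.292] pointing down, gripper open.
Joint ranges: [-169.43, 169.43], [-51.17, 129.36], [1.28, 143.12], [-76.62, 256.62], [0, 156.53], [-152.29, 152.29]. Speed limits (degrees/s): [136.94, 136.94, 159.86, 180, 180, 180].

## Interface

Orientations are given as [roll, pitch, yaw] about the fixed x, y, z axes, in that order (R = Rz(yaw) Ry(pitch) Rx(roll)).
In Python, from bench import r gives the robot as it stands.
- The arm moves only by the shell command python3 steer.py [FORCE], which reads ROWS from standard input. ROWS is a JSON list of rows, 1 to 8 of them, each written [[rx, ry, rz], [dx, dy, dz], opening]: a rotation vector rx, ry, rz in units of 10 degrees, then dx, dy, dz in units of 20 mm, then the finger opening in mm; each row is the pose to reach, as a shift and turn from the pose commanded when the command began, along the tool's axes at that moment; what a row does not reach only later rows make up. A row lasts 1/8 s, in which the tool goes at most 62.5 mm and 10.7 degrees, less where a joint would pass 70% of its speed; a pose out of reach is approached as far as the arm can. The fingers move at their own pace and stop on an object; FORCE is the grip in N (left out, the last holds). Time passes only in rows, so rows that do not move let the fingers close. It prints the time, the measured TCP pose, the force, the opening and the grip force at its end. Input that does not fit is refused with a message, and nothing moves.
- r.sense(): the state, without advancing time (a new reading comes with each control period).
- r.snapshot(name): name is "scene" or "top"; returns a dict with "pixels" (480x640x3 uint8, blue, green, red), "fx", "fy", "cx", "cy" (pixels), "pose" (4x4, takes a point from camera to world coordinates). Camera axes: x right, y up, looking along -z (the intrinsics and any distortion apply to the point x, -y, -z); pixel columns grow to the right and rows downward; lengths in mm; the calibration is good to about 2 mm. A picture is of the moment at which its call begins. There is no depth.
- r.hand_in(): hands the job in; it is judged then, once.
The state is a dict: "time": time; "joint_pos": joint angles; "qd": joint speeds; "joint_efforts": joint torques, N m; "tool_pos": TCP position; "tcp_rot": TCP orientation; "ft_force": force on the tool from outside, world axes, zero at the start; "wrist_torque": the same for the moment, N m; "finger_gap": finger opening in mm; "grip_force": force on a finger pad.
Only numpy, scipy, OpenCV 4.12 (cv2) and the standard library are available. Lean on these libraries where they do the work, as an engineer would, in place of code of your own. Each camera call takes 0.05 s, during which the arm holds its last target. There are 200 camera calls.

## Working session

There is one attempt and no reset: what is moved stays moved. The work goes in short steps, Python scripts to look and compute and a shell command to move; the robot and the scene stay as the last step left them, time stands still between calls to the robot, and variables do not carry over. Pictures are saved under pics/ and viewed, at most 12 in all, crops included, and the job is handed in when it is done.

```bash
ls; mkdir -p pics; cat > h.py <<'E'
from bench import r
import numpy as np, cv2
def snap(n,f):
    s=r.snapshot(n); cv2.imwrite(f'pics/{f}.png',s['pixels']); np.savez(f'pics/{f}.npz',**{k:np.array(v) for k,v in s.items()}); return s
def ray(s,u,v):
    d=np.array([(u-s['cx'])/s['fx'],-(v-s['cy'])/s['fy'],-1.0]); P=np.array(s['pose']); return P[:3,3],P[:3,:3]@d
def onz(s,u,v,z):
    o,d=ray(s,u,v); return o+d*(z-o[2])/d[2]
def tri(s1,p1,s2,p2):
    A=[];b=[]
    for s,p in((s1,p1),(s2,p2)):
        o,d=ray(s,*p); d=d/np.linalg.norm(d); M=np.eye(3)-np.outer(d,d); A.append(M); b.append(M@o)
    A=np.vstack(A);b=np.hstack(b); x=np.linalg.lstsq(A,b,rcond=None)[0]; return x,np.linalg.norm(A@x-b)
def proj(s,X):
    P=np.array(s['pose']); c=P[:3,:3].T@(np.array(X)-P[:3,3]); return s['cx']+s['fx']*c[0]/-c[2], s['cy']+s['fy']*c[1]/c[2]
E
python3 - <<'E'
from h import *
for n in('scene','top'):
    s=snap(n,n+'0'); print(n,s.keys(),s['fx'],s['fy'],s['cx'],s['cy']); print(np.round(s['pose'],3))
E
```

```text
bench.py
pics
steer.py
scene dict_keys(['pixels', 'fx', 'fy', 'cx', 'cy', 'pose']) 555.9107544305255 555.9107544305255 328.55899061553873 231.74154725505727
[[-2.700000e-01 -6.410000e-01  7.180000e-01  1.586558e+03]
 [ 9.630000e-01 -1.810000e-01  2.010000e-01  1.838370e+02]
 [ 1.000000e-03  7.460000e-01  6.660000e-01  1.024446e+03]
 [ 0.000000e+00  0.000000e+00  0.000000e+00  1.000000e+00]]
top dict_keys(['pixels', 'fx', 'fy', 'cx', 'cy', 'pose']) 481.75208470417 481.75208470417 314.34075726726144 230.56489882843542
[[ 5.400000e-02  9.780000e-01 -2.020000e-01  3.141170e+02]
 [-9.990000e-01  5.300000e-02 -9.000000e-03 -1.063410e+02]
 [ 2.000000e-03  2.020000e-01  9.790000e-01  1.609188e+03]
 [ 0.000000e+00  0.000000e+00  0.000000e+00  1.000000e+00]]
```

View pics/scene0.png

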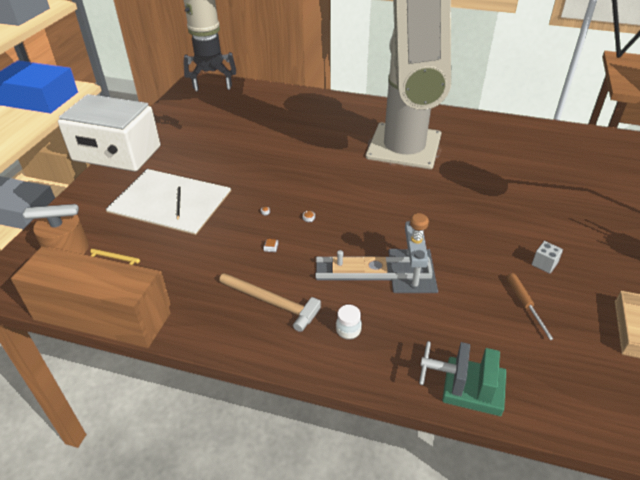

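View pics/top0.png

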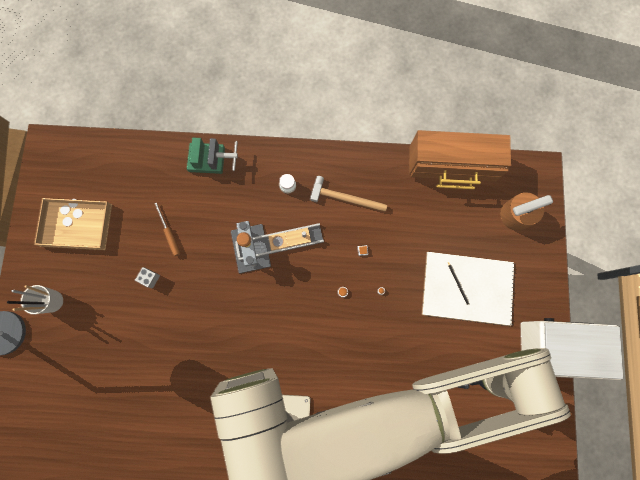

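The scene view shows the large locket at about (308,216), the small one at (265,210) and the brooch at (270,245). The shuttle post is at (341,256), the recess at (377,265) and the knob at (419,222). In the top view the locket is at (343,292), the small one at (381,291), the brooch at (363,250), the post near (306,234), the recess at (278,241) and the knob at (243,240). Next I'll enlarge both.

```bash
python3 - <<'E'
from h import *
a=cv2.imread('pics/scene0.png')[205:300,295:455]; b=cv2.imread('pics/top0.png')[215:310,225:385]
f=lambda x:cv2.resize(x,None,fx=5,fy=3.1*5/5 if 0 else 5,interpolation=cv2.INTER_CUBIC)
cv2.imwrite('pics/c1.png',f(a)); cv2.imwrite('pics/c2.png',f(b))
for n in('scene0','top0'):
    s=dict(np.load(f'pics/{n}.npz')); im=s['pixels']; h=cv2.cvtColor(im,cv2.COLOR_BGR2HSV)
    m=cv2.inRange(h,(5,150,130),(20,255,255)); k,l,st,c=cv2.connectedComponentsWithStats(m)
    for i in range(1,k):
        if 8<st[i,4]<600: print(n,st[i],c[i].round(1))
E
```

```text
scene0 [263 207   4   3  11] [264.6 208.1]
scene0 [305 211   8   6  32] [308.6 214.1]
scene0 [266 239   9   7  53] [270.3 241.9]
top0 [415 163  93   8 241] [461.3 167. ]
top0 [443 170   3   9  11] [443.7 173.5]
top0 [475 172   3   9  18] [476.1 176. ]
top0 [436 176  45  13 146] [456.1 184.2]
top0 [464 178   8   3  12] [468.5 179.5]
top0 [ 18 191  20   3  28] [ 27.8 192.3]
top0 [ 41 193  20   3  32] [ 50.8 193.7]
top0 [500 193  39  32 451] [516.1 205.8]
top0 [178 200  32   4  38] [194.  201.3]
top0 [211 202   8   2  12] [214.1 202.6]
top0 [350 209  22   3  27] [360.4 210.2]
top0 [393 212  12   2  18] [397.7 212.6]
top0 [325 215  15   2  16] [331.7 215.9]
top0 [163 227  15  29 170] [169.9 241.3]
top0 [237 233  12  13 118] [242.4 239. ]
top0 [360 246   7   8  49] [363.  249.9]
top0 [339 288   8   8  47] [342.2 291.5]
top0 [379 288   5   5  18] [380.7 290.2]
top0 [ 13 369   9   1   9] [ 17. 369.]
top0 [346 387  51   5  70] [369.5 389.1]
```

View pics/c1.png

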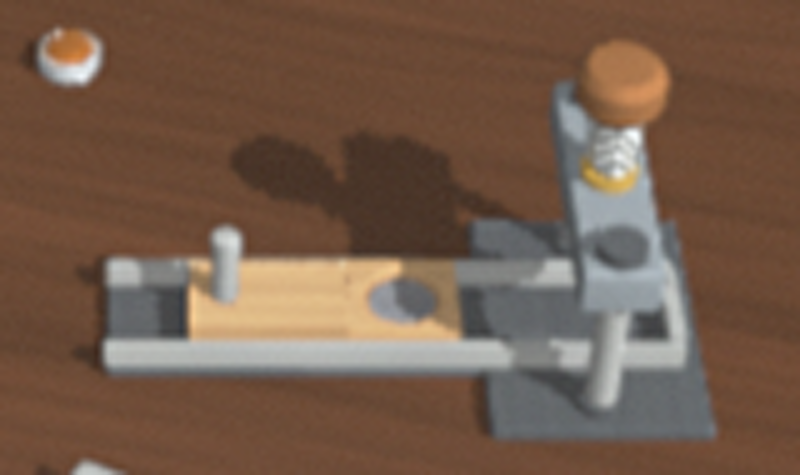

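View pics/c2.png

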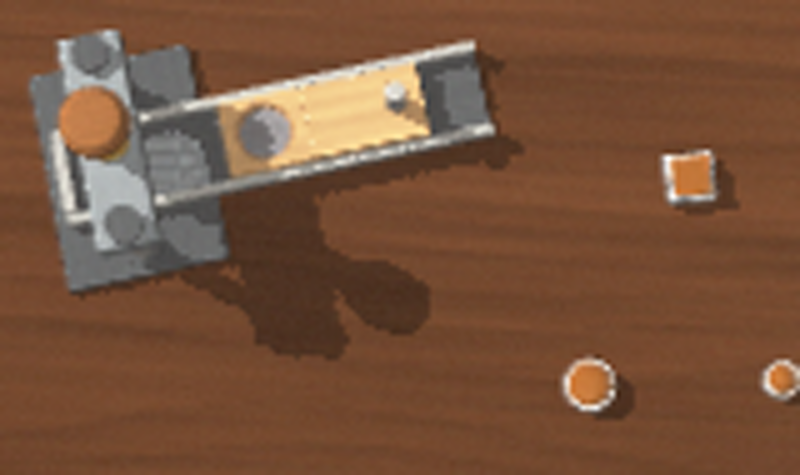

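The enlarged crops show these pixel positions:

| Thing | Crop 1 | Crop 2 |
|---|---|---|
| Recess | (403,300) | (264,131.5) |
| Post top | (227,236) | (396,92) |
| Knob top | (624,70) | (92.5,121.5) |
| Locket glass | (70,46) | (588,383) |

Next I'll triangulate.

```bash
python3 - <<'E'
from h import *
S=dict(np.load('pics/scene0.npz')); T=dict(np.load('pics/top0.npz'))
c1=lambda x,y:(295+(x+.5)/5-.5,205+(y+.5)/5-.5); c2=lambda x,y:(225+(x+.5)/5-.5,215+(y+.5)/5-.5)
P=dict(recess=(c1(403,300),c2(264,131.5),26),post=(c1(227,236),c2(396,92),68),knob=(c1(624,70),c2(92.5,121.5),175),locket=((308.6,214.1),(342.2,291.5),17),small=((264.6,208.1),(380.7,290.2),17),brooch=((270.3,241.9),(363,249.9),17),
 nutA=(c1(620,245),c2(126,223),118))
for k,(a,b,z) in P.items():
    x,e=tri(S,a,T,b); print(k,x.round(1),'res',e.round(1),onz(S,*a,z)[:2].round(1),onz(T,*b,z)[:2].round(1))
# base/rail direction: rail outer edge ends in top
for n,p in dict(railA=c2(473,42),railB=c2(494,128)).items(): print(n,onz(T,*p,30).round(1))
h=cv2.cvtColor(T['pixels'],cv2.COLOR_BGR2HSV)
m=cv2.inRange(h,(10,60,150),(25,180,255)); m[:, :262]=0;m[:,335:]=0;m[:220]=0;m[265:]=0
cs=max(cv2.findContours(m,0,2)[0],key=cv2.contourArea); q=cv2.boxPoints(cv2.minAreaRect(cs)); X=np.array([onz(T,*p,26) for p in q]); print(X.round(1)); 
for i in range(4): d=X[i]-X[i-1]; print(np.linalg.norm(d).round(1),np.degrees(np.arctan2(d[1],d[0])).round(1))
E
```

```text
recess [598.2  29.5  26. ] res 0.6 [598.2  29.9] [598.3  29. ]
post [621.1 -57.8  69.3] res 1.4 [619.6 -57.1] [621.6 -58.8]
knob [571.4 120.6 177.8] res 1.0 [567.8 121.1] [572.  120.4]
locket [ 442.8 -194.8   16.1] res 0.0 [ 443.8 -194.4] [ 442.7 -194.8]
small [ 454.  -321.7   18.4] res 1.1 [ 452.4 -323.3] [ 453.8 -321.1]
brooch [ 584.4 -257.8   19.6] res 0.6 [ 581.7 -258.5] [ 585.  -258.4]
nutA [530.8 122.8  26.3] res 9.6 [626.  134.4] [519.2 103.1]
railA [ 666.2 -107.2   30. ]
railB [ 608.3 -124.2   30. ]
[[615.7  61.6  26. ]
 [651.8 -68.5  26. ]
 [601.1 -82.2  26. ]
 [565.5  47.1  26. ]]
52.2 16.0
135.0 -74.5
52.4 -164.9
134.1 105.4
```

```bash
cat >> h.py <<'E'
from scipy.spatial.transform import Rotation as Ro
def go(target,yaw=None):
    "print tool-axis shift and turn needed for a tool-down pose"
    s=r.sense(); R=Ro.from_euler('xyz',s['tcp_rot'],degrees=True); d=np.array(target)-s['tool_pos']
    print('t',s['time'],'pos',np.round(s['tool_pos'],1),'rot',np.round(s['tcp_rot'],2),'F',np.round(s['ft_force'],1),'gap',s['finger_gap'],'grip',s['grip_force'])
    print('shift',R.inv().apply(d).round(1))
    if yaw is not None:
        for y in(yaw,yaw+180): print('turn to',y,(R.inv()*Ro.from_euler('xyz',[180,0,y],degrees=True)).as_rotvec(degrees=True).round(2))
E
python3 - <<'E'
from h import *
go([442.8,-194.8,100],-165)
print(Ro.from_euler('xyz',r.sense()['tcp_rot'],degrees=True).as_matrix().round(3))
E
```

```text
t 0.1 pos [ 228.4 -554.3  230.3] rot [-1.799e+02 -1.000e-02  2.239e+01] F [ 0.  -0.1 -0.2] gap 85.58229479842878 grip 0.0
shift [ 335.1 -250.5  130.8]
turn to -165 [ 1.0000e-02 -1.5000e-01 -1.7261e+02]
turn to 15 [-0.1  -0.    7.39]
[[ 0.925  0.381 -0.   ]
 [ 0.381 -0.925  0.002]
 [ 0.    -0.002 -1.   ]]
```

The rows are not in the units I measure in: shifts go in units of 20 mm and turns go in units of 10 degrees. I convert before sending: 335 mm is 16.75, 294 mm is 14.7, 7.4 degrees is 0.74.

```bash
echo '[[[0, 0, 0.1], [2.1, -1.55, 0.8], 60], [[0, 0, 0.2], [4.2, -3.1, 1.6], 60], [[0, 0, 0.3], [6.3, -4.65, 2.4], 60], [[0, 0, 0.4], [8.4, -6.2, 3.2], 60], [[0, 0, 0.5], [10.5, -7.75, 4], 60], [[0, 0, 0.6], [12.6, -9.3, 4.8], 60], [[0, 0, 0.7], [14.7, -10.85, 5.6], 60], [[0, 0, 0.74], [16.75, -12.525, 6.5], 60]]' | python3 steer.py 25; echo '[[[0, 0, 0], [0, 0, 0], 60]]' | python3 steer.py; python3 - <<'E'
from h import *
go([442.8,-194.8,100],15)
E
```

```text
time: 1.1
tool_pos: [443.5, -194.0, 100.8]
tcp_rot: [180.0, -0.0, 15.0]
ft_force: [-0.0, -0.9, 0.1]
finger_gap: 59.9
grip_force: 0.0
time: 1.23
tool_pos: [442.7, -191.6, 99.1]
tcp_rot: [-179.8, 0.1, 15.3]
ft_force: [0.1, -0.0, 0.3]
finger_gap: 59.7
grip_force: 0.0
t 1.225 pos [ 442.7 -191.6   99.1] rot [-1.798e+02  1.300e-01  1.526e+01] F [ 0.1 -0.   0.3] gap 59.72794195029234 grip 0.0
shift [-0.7  3.1 -0.9]
turn to 15 [-0.2   0.13  0.25]
turn to 195 [  -0.2    -0.31 -179.74]
```

To row units: 30 mm is 1.5, 60 mm is 3.

```bash
echo '[[[0, 0, 0], [0, 0.05, 1.5], 60], [[0, 0, 0], [0, 0.1, 3], 60], [[0, 0, 0], [0, 0.1, 3], 60], [[0, 0, 0], [0, 0.1, 3], 60], [[0, 0, 0], [0, 0.1, 3], 60]]' | python3 steer.py; python3 - <<'E'
from h import *
go([442.8,-194.8,6],15)
S=snap('scene','s1');T=snap('top','t1')
go([442.8,-194.8,6],15)
a=S['pixels'][150:245,248:368]; b=T['pixels'][245:340,285:405]
f=lambda x:cv2.resize(x,None,fx=5,fy=3.15*5/3.15,interpolation=cv2.INTER_CUBIC)[:, :]
cv2.imwrite('pics/d1.png',cv2.resize(np.hstack([a,b]),None,fx=3.3,fy=3.3,interpolation=cv2.INTER_CUBIC))
E
```

```text
time: 1.85
tool_pos: [444.4, -198.3, 43.0]
tcp_rot: [179.9, -0.1, 15.0]
ft_force: [-0.8, -0.7, 0.1]
finger_gap: 60.1
grip_force: 0.0
t 1.85 pos [ 444.4 -198.3   43. ] rot [ 1.7989e+02 -1.1000e-01  1.4970e+01] F [-0.8 -0.7  0.1] gap 60.10982103243085 grip 0.0
shift [-0.7 -3.9 37. ]
turn to 15 [ 0.11 -0.11 -0.03]
turn to 195 [-1.7000e-01 -1.7000e-01  1.7997e+02]
t 1.95 pos [ 444.2 -198.1   42.6] rot [ 1.7991e+02 -9.0000e-02  1.4980e+01] F [ 0.1 -0.5 -0.5] gap 59.92553360802143 grip 0.0
shift [-0.6 -3.6 36.6]
turn to 15 [ 0.09 -0.09 -0.02]
turn to 195 [-1.4000e-01 -1.4000e-01  1.7998e+02]
```

View pics/d1.png

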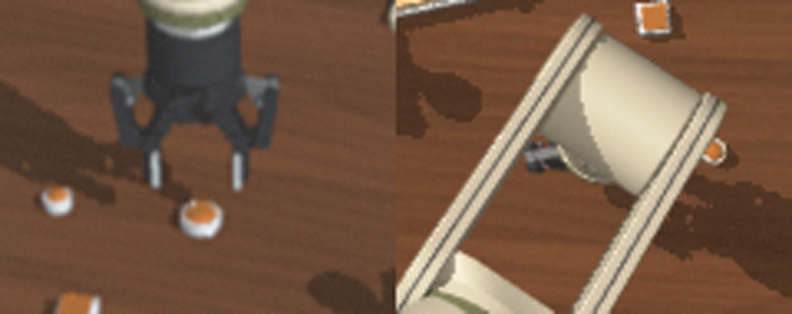

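The fingers straddle the locket in the scene view: tips at crop x 153 and 238, locket at (201,215). The arm hides the top view. Now descending.

To row units: 35 mm is 1.75, 24 mm is 1.2.

```bash
echo '[[[0, 0, 0], [-0.03, -0.175, 0.6], 60], [[0, 0, 0], [-0.03, -0.175, 1.2], 60], [[0, 0, 0], [-0.03, -0.175, 1.75], 60], [[0, 0, 0], [-0.03, -0.175, 1.75], 60], [[0, 0, 0], [-0.03, -0.175, 1.75], 60]]' | python3 steer.py; python3 - <<'E'
from h import *
go([442.8,-194.8,6],15)
E
```

```text
time: 2.58
tool_pos: [442.0, -194.3, 6.2]
tcp_rot: [-180.0, 0.0, 15.0]
ft_force: [0.1, -0.2, 0.4]
finger_gap: 60.1
grip_force: 0.0
t 2.575 pos [ 442.  -194.3    6.2] rot [-1.7999e+02  1.0000e-02  1.4990e+01] F [ 0.1 -0.2  0.4] gap 60.05228791780213 grip 0.0
shift [0.7 0.7 0.2]
turn to 15 [-0.01  0.01 -0.01]
turn to 195 [1.0000e-02 1.0000e-02 1.7999e+02]
```

Close with 25 N.

```bash
echo '[[[0, 0, 0], [0.025, 0.025, 0], 45], [[0, 0, 0], [0.025, 0.025, 0], 36], [[0, 0, 0], [0.025, 0.025, 0], 30], [[0, 0, 0], [0.025, 0.025, 0], 30], [[0, 0, 0], [0.025, 0.025, 0], 30], [[0, 0, 0], [0.025, 0.025, 0], 30]]' | python3 steer.py 25;  echo '[[[0, 0, 0], [0, 0, 0], 30], [[0, 0, 0], [0, 0, -0.25], 30], [[0, 0, 0], [0, 0, -1.25], 30], [[0, 0, 0], [0, 0, -3.5], 30], [[0, 0, 0], [0, 0, -4.5], 30], [[0, 0, 0], [0, 0, -4.5], 30], [[0, 0, 0], [0, 0, -4.5], 30]]' | python3 steer.py; python3 - <<'E'
from h import *
go([598.2,29.5,90],15)
S=snap('scene','s2')
cv2.imwrite('pics/d2.png',cv2.resize(S['pixels'][130:245,248:368],None,fx=5,fy=5,interpolation=cv2.INTER_CUBIC))
E
```

```text
time: 3.32
tool_pos: [443.0, -194.9, 6.9]
tcp_rot: [180.0, -0.0, 15.0]
ft_force: [-1.2, -0.6, 5.7]
finger_gap: 31.3
grip_force: 24.7
time: 4.2
tool_pos: [441.8, -194.2, 95.1]
tcp_rot: [-179.9, 0.1, 15.0]
ft_force: [-0.7, -0.9, -0.1]
finger_gap: 31.1
grip_force: 24.9
t 4.2 pos [ 441.8 -194.2   95.1] rot [-1.7994e+02  6.0000e-02  1.4990e+01] F [-0.7 -0.9 -0.1] gap 31.14734051200657 grip 24.87545191132881
shift [ 208.9 -175.6    5.1]
turn to 15 [-0.06  0.06 -0.01]
turn to 195 [1.0000e-01 1.0000e-01 1.7999e+02]
```

View pics/d2.png

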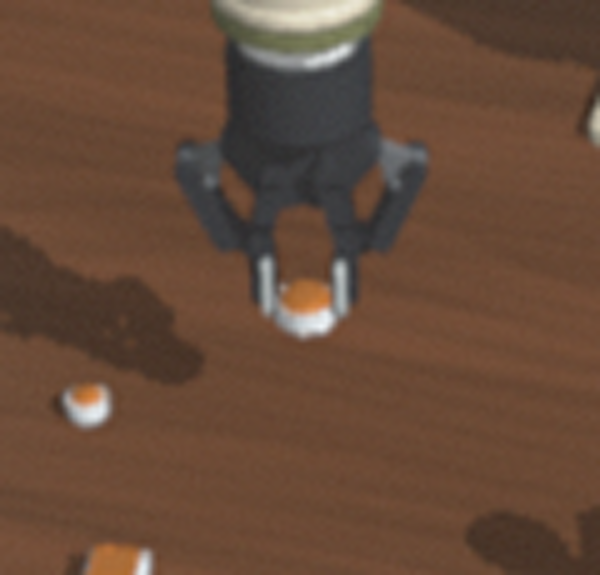

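The locket is held level between the pads (pads at crop x 267 and 340, amber at (305,295)), by its silver wall. Next I'll carry it over the recess.

To row units: -175 mm is -8.75, 75 mm is 3.75.

```bash
echo '[[[0, 0, 0], [1.7, -1.45, 0], 30], [[0, 0, 0], [3.75, -3.15, 0], 30], [[0, 0, 0], [5.75, -4.85, 0], 30], [[0, 0, 0], [7.75, -6.5, 0], 30], [[0, 0, 0], [9.5, -8, 0], 30], [[0, 0, 0], [10.4, -8.75, 0], 30], [[0, 0, 0], [10.4, -8.75, 0], 30], [[0, 0, 0], [10.4, -8.75, 0], 30]]' | python3 steer.py; echo '[[[0, 0, 0], [0, 0, 0.75], 30], [[0, 0, 0], [0, 0, 1.75], 30], [[0, 0, 0], [0, 0, 2], 30], [[0, 0, 0], [0, 0, 2], 30], [[0, 0, 0], [0, 0, 2], 30]]' | python3 steer.py; cat > m.py <<'E'
from h import *
go([598.2,29.5,28],15)
S=snap('scene','s3'); st=r.sense(); p=st['tool_pos']
h=cv2.cvtColor(S['pixels'],cv2.COLOR_BGR2HSV); m=cv2.inRange(h,(5,150,110),(20,255,255))
u,v=proj(S,[p[0],p[1],p[2]+10]); u=int(u);v=int(v); w=np.zeros_like(m); w[v-18:v+18,u-18:u+18]=1
M=cv2.moments(m*w,True); c=M['m10']/M['m00'],M['m01']/M['m00']
S2=dict(np.load('pics/s2.npz'))
print('n',M['m00'],c,'locket xy',onz(S,*c,p[2]+9.6)[:2].round(1),'tcp',p)
cv2.imwrite('pics/d3.png',cv2.resize(S['pixels'][200:300,320:450],None,fx=5,fy=5,interpolation=cv2.INTER_CUBIC))
E
python3 m.py
```

```text
time: 5.25
tool_pos: [597.0, 27.8, 94.8]
tcp_rot: [-180.0, 0.1, 15.0]
ft_force: [0.5, -0.3, 0.5]
finger_gap: 31.2
grip_force: 24.9
time: 5.88
tool_pos: [598.7, 28.2, 56.8]
tcp_rot: [180.0, -0.0, 15.0]
ft_force: [-0.2, -0.4, 0.7]
finger_gap: 31.0
grip_force: 24.9
t 5.875 pos [598.7  28.2  56.8] rot [ 1.7999e+02 -5.0000e-02  1.4990e+01] F [-0.2 -0.4  0.7] gap 31.04837002266705 grip 24.896726974831722
shift [-0.1 -1.4 28.8]
turn to 15 [ 0.01 -0.05 -0.01]
turn to 195 [-8.0000e-02 -2.0000e-02  1.7999e+02]
n 51.0 (376.27450980392155, 252.84313725490196) locket xy [597.4  30.1] tcp [598.80321069  28.21892107  57.04157108]
```

View pics/d3.png

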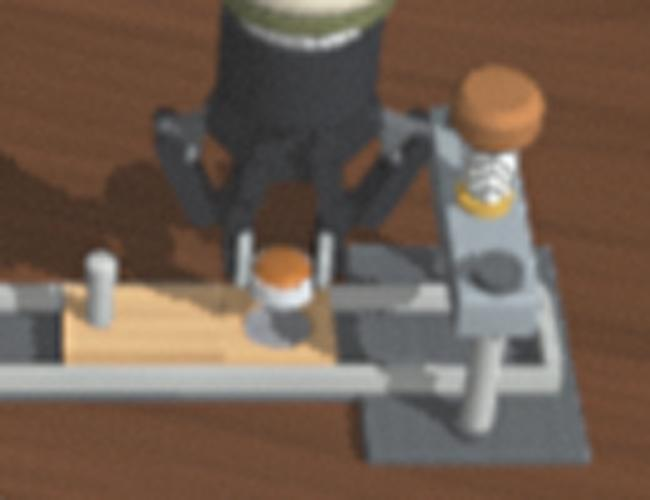

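The locket hangs at crop (283,275) just above the recess at (281,325), and the ray measurement agrees within about 1 mm. Next I'll go lower and re-measure.

```bash
echo '[[[0, 0, 0], [0.015, -0.025, 0.5], 30], [[0, 0, 0], [0.015, -0.025, 1], 30], [[0, 0, 0], [0.015, -0.025, 1], 30], [[0, 0, 0], [0.015, -0.025, 1], 30]]' | python3 steer.py; python3 m.py; python3 m.py;  python3 - <<'E'
from h import *
S=dict(np.load('pics/s0.npz' if 0 else 'pics/scene0.npz'))
h=cv2.cvtColor(S['pixels'],cv2.COLOR_BGR2HSV); m=cv2.inRange(h,(5,150,110),(20,255,255)); w=np.zeros_like(m); w[200:232,290:325]=1
M=cv2.moments(m*w,True); print(M['m00'],M['m10']/M['m00'],M['m01']/M['m00'])
c=M['m10']/M['m00'],M['m01']/M['m00']; print(onz(S,*c,16.1))
E
```

```text
time: 6.42
tool_pos: [598.2, 28.8, 36.1]
tcp_rot: [-180.0, 0.0, 15.0]
ft_force: [0.3, -0.7, -0.7]
finger_gap: 31.0
grip_force: 24.9
t 6.425 pos [598.2  28.8  36.1] rot [-1.7999e+02  3.0000e-02  1.4990e+01] F [ 0.3 -0.7 -0.7] gap 31.002460880788803 grip 24.895979024070982
shift [ 0.2 -0.7  8.1]
turn to 15 [-0.01  0.03 -0.01]
turn to 195 [4.0000e-02 1.0000e-02 1.7999e+02]
n 48.0 (375.9791666666667, 258.9583333333333) locket xy [597.9  30.7] tcp [598.49129856  28.8186425   36.40795292]
t 6.475 pos [598.5  28.8  36.4] rot [ 1.800e+02 -1.000e-02  1.499e+01] F [ 0.3 -0.7  0.3] gap 31.24606834374834 grip 24.89539667600212
shift [-0.1 -0.7  8.4]
turn to 15 [ 0.   -0.01 -0.01]
turn to 195 [-1.0000e-02 -0.0000e+00  1.7999e+02]
n 47.0 (375.8723404255319, 258.93617021276594) locket xy [598.1  30.4] tcp [598.6462769   28.77812144  36.6033745 ]
32.0 308.625 214.09375
[ 442.70736665 -194.71937321   16.1       ]
```

To row units: 5 mm is 0.25, 4 mm is 0.2.

```bash
echo '[[[0, 0, 0], [0, 0, 0.1], 30], [[0, 0, 0], [0, 0, 0.2], 30], [[0, 0, 0], [0, 0, 0.25], 30], [[0, 0, 0], [0, 0, 0.25], 30]]' | python3 steer.py; echo '[[[0, 0, 0], [0, 0, 0.035], 30], [[0, 0, 0], [0, 0, 0.07], 30], [[0, 0, 0], [0, 0, 0.07], 30]]' | python3 steer.py
```

```text
time: 7.02
tool_pos: [598.2, 28.8, 31.1]
tcp_rot: [-180.0, 0.0, 15.0]
ft_force: [0.2, 0.4, -1.2]
finger_gap: 31.0
grip_force: 24.9
time: 7.4
tool_pos: [598.3, 28.8, 29.8]
tcp_rot: [-180.0, 0.0, 15.0]
ft_force: [-0.2, -0.2, -0.3]
finger_gap: 31.0
grip_force: 24.9
```

To row units: 1 mm is 0.05, 0.5 mm is 0.025.

```bash
echo '[[[0, 0, 0], [0, 0, 0.025], 30], [[0, 0, 0], [0, 0, 0.05], 30], [[0, 0, 0], [0, 0, 0.05], 30]]' | python3 steer.py; echo '[[[0, 0, 0], [0, 0, 0.02], 30], [[0, 0, 0], [0, 0, 0.04], 30], [[0, 0, 0], [0, 0, 0.04], 30]]' | python3 steer.py
```

```text
time: 7.78
tool_pos: [598.3, 28.8, 28.8]
tcp_rot: [-180.0, 0.0, 15.0]
ft_force: [0.0, -0.5, -0.1]
finger_gap: 31.4
grip_force: 24.9
time: 8.15
tool_pos: [598.4, 28.8, 28.1]
tcp_rot: [180.0, -0.0, 15.0]
ft_force: [0.4, -0.8, -0.6]
finger_gap: 31.0
grip_force: 24.9
```

To row units: 0.8 mm is 0.04, 0.4 mm is 0.02.

```bash
echo '[[[0, 0, 0], [0, 0, 0.02], 30], [[0, 0, 0], [0, 0, 0.04], 30], [[0, 0, 0], [0, 0, 0.04], 30]]' | python3 steer.py; python3 - <<'E'
from h import *
S=snap('scene','s4')
cv2.imwrite('pics/d4.png',cv2.resize(S['pixels'][220:290,330:430],None,fx=7,fy=7,interpolation=cv2.INTER_CUBIC))
E
```

```text
time: 8.52
tool_pos: [598.5, 28.8, 28.0]
tcp_rot: [180.0, -0.0, 15.0]
ft_force: [-3.3, 0.1, 7.1]
finger_gap: 31.1
grip_force: 25.6
```

View pics/d4.png

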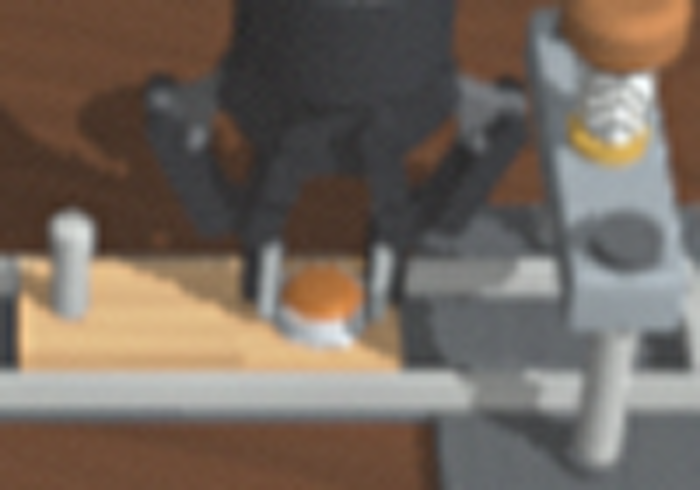

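The locket sits in the recess at crop (320,305), and contact came at the expected height. Release.

To row units: -0.4 mm is -0.02.

```bash
echo '[[[0, 0, 0], [0, 0, -0.02], 30], [[0, 0, 0], [0, 0, -0.02], 34], [[0, 0, 0], [0, 0, -0.02], 38], [[0, 0, 0], [0, 0, -0.02], 46], [[0, 0, 0], [0, 0, -0.02], 52], [[0, 0, 0], [0, 0, -0.02], 52]]' | python3 steer.py 20; echo '[[[0, 0, 0], [0, 0, -0.5], 52], [[0, 0, 0], [0, 0, -1.5], 52], [[0, 0, 0], [0, 0, -3], 52], [[0, 0, 0], [0, 0, -4.5], 52], [[0, 0, 0], [0, 0, -4.5], 20], [[0, 0, 0], [0, 0, -4.5], 0]]' | python3 steer.py;  python3 - <<'E'
from h import *
S=snap('scene','s5')
h=cv2.cvtColor(S['pixels'],cv2.COLOR_BGR2HSV); m=cv2.inRange(h,(5,150,110),(20,255,255)); w=np.zeros_like(m); w[245:280,360:395]=1
M=cv2.moments(m*w,True); c=M['m10']/M['m00'],M['m01']/M['m00']; print(M['m00'],c,onz(S,*c,37.1))
u=np.array([-np.sin(np.radians(15)),np.cos(np.radians(15))])
post=np.array([620.8,-58.0]); 
for k in(40,25): go([*(post-u*k),115 if k==40 else 48],15)
cv2.imwrite('pics/d5.png',cv2.resize(S['pixels'][200:290,330:450],None,fx=6,fy=6,interpolation=cv2.INTER_CUBIC))
E
```

```text
time: 9.32
tool_pos: [598.3, 28.8, 27.6]
tcp_rot: [-180.0, 0.0, 15.0]
ft_force: [-0.4, -0.1, 0.1]
finger_gap: 52.0
grip_force: 0.0
time: 10.07
tool_pos: [598.5, 28.8, 118.2]
tcp_rot: [180.0, -0.0, 15.0]
ft_force: [-0.2, 0.3, -0.2]
finger_gap: 16.2
grip_force: 0.0
45.0 (375.93333333333334, 261.64444444444445) [598.39931137  31.19064538  37.1       ]
t 10.125 pos [597.9  28.8 117.2] rot [-1.7999e+02  5.0000e-02  1.4990e+01] F [ 0.2 -0.3 -0.3] gap 8.926135897308965 grip 0.0
shift [ -0.3 129.8   2.2]
turn to 15 [-0.01  0.05 -0.01]
turn to 195 [8.0000e-02 2.0000e-02 1.7999e+02]
t 10.125 pos [597.9  28.8 117.2] rot [-1.7999e+02  5.0000e-02  1.4990e+01] F [ 0.2 -0.3 -0.3] gap 8.926135897308965 grip 0.0
shift [ -0.2 114.8  69.2]
turn to 15 [-0.01  0.05 -0.01]
turn to 195 [8.0000e-02 2.0000e-02 1.7999e+02]
```

View pics/d5.png

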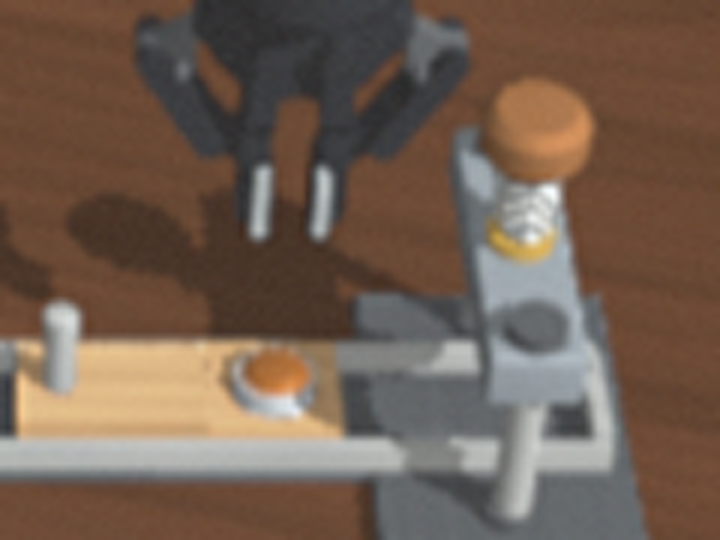

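The locket is seated in the recess (crop (275,378)), released and clear, and the post is at (62,315). Next, move behind the post with the fingers shut.

To row units: 130 mm is 6.5, 115 mm is 5.75.

```bash
echo '[[[0, 0, 0], [0, 1.5, 0], 0], [[0, 0, 0], [0, 3.75, 0], 0], [[0, 0, 0], [0, 5.75, 0], 0], [[0, 0, 0], [0, 6.5, 0], 0], [[0, 0, 0], [0, 6.5, 0], 0]]' | python3 steer.py; echo '[[[0, 0, 0], [0, 0, 1.25], 0], [[0, 0, 0], [0, 0, 2.75], 0], [[0, 0, 0], [0, 0, 3.4], 0], [[0, 0, 0], [0, 0, 3.4], 0], [[0, 0, 0], [0, 0, 3.4], 0]]' | python3 steer.py;  python3 - <<'E'
from h import *
u=np.array([-np.sin(np.radians(15)),np.cos(np.radians(15))])
go([*(np.array([620.8,-58.0])-u*22),48],15)
E
```

```text
time: 10.75
tool_pos: [631.4, -97.2, 116.6]
tcp_rot: [-179.9, 0.1, 14.9]
ft_force: [-0.0, 0.7, 0.1]
finger_gap: 0.2
grip_force: 0.0
time: 11.38
tool_pos: [632.8, -96.5, 51.1]
tcp_rot: [180.0, -0.1, 15.0]
ft_force: [0.6, 0.5, 0.8]
finger_gap: 0.1
grip_force: 0.0
t 11.375 pos [632.8 -96.5  51.1] rot [ 1.7996e+02 -9.0000e-02  1.5020e+01] F [0.6 0.5 0.8] gap 0.052025072109548716 grip 0.0
shift [ -1.7 -18.3   3.1]
turn to 15 [ 0.04 -0.09  0.02]
turn to 195 [ 1.5000e-01  7.0000e-02 -1.7998e+02]
```

```bash
echo '[[[0, 0, 0], [-0.05, -0.25, 0.15], 0], [[0, 0, 0], [-0.065, -0.5, 0.15], 0], [[0, 0, 0], [-0.065, -0.7, 0.15], 0], [[0, 0, 0], [-0.065, -0.85, 0.15], 0], [[0, 0, 0], [-0.065, -1, 0.15], 0], [[0, 0, 0], [-0.065, -1.15, 0.15], 0], [[0, 0, 0], [-0.065, -1.3, 0.15], 0], [[0, 0, 0], [-0.065, -1.45, 0.15], 0]]' | python3 steer.py; echo '[[[0, 0, 0], [0, -0.2, 0], 0], [[0, 0, 0], [0, -0.4, 0], 0], [[0, 0, 0], [0, -0.6, 0], 0], [[0, 0, 0], [0, -0.8, 0], 0], [[0, 0, 0], [0, -1, 0], 0], [[0, 0, 0], [0, -1.2, 0], 0], [[0, 0, 0], [0, -1.4, 0], 0], [[0, 0, 0], [0, -1.6, 0], 0]]' | python3 steer.py
```

```text
time: 12.38
tool_pos: [623.2, -69.0, 46.8]
tcp_rot: [180.0, -0.0, 15.0]
ft_force: [-0.4, -0.6, 0.6]
finger_gap: 0.5
grip_force: 0.8
time: 13.38
tool_pos: [614.8, -37.9, 46.6]
tcp_rot: [-180.0, 0.0, 15.0]
ft_force: [-0.2, -2.1, -0.3]
finger_gap: -0.1
grip_force: 0.9
```

```bash
python3 - <<'E'
from h import *
u=np.array([-np.sin(np.radians(15)),np.cos(np.radians(15))])
go([*(np.array([571.4,120.6])-u*(90+21.5)),48],15)
E
```

```text
t 13.375 pos [614.8 -37.9  46.6] rot [-1.800e+02  1.000e-02  1.499e+01] F [-0.2 -2.1 -0.3] gap -0.0956388730979846 grip 0.8574399165809155
shift [ -0.9 -52.8  -1.4]
turn to 15 [-0.    0.01 -0.01]
turn to 195 [1.0000e-02 1.0000e-02 1.7999e+02]
```

To row units: -0.8 mm is -0.04, -0.6 mm is -0.03.

```bash
echo '[[[0, 0, 0], [0, -0.25, 0], 0], [[0, 0, 0], [-0.01, -0.5, 0], 0], [[0, 0, 0], [-0.015, -0.75, 0], 0], [[0, 0, 0], [-0.02, -1, 0], 0], [[0, 0, 0], [-0.025, -1.25, 0], 0], [[0, 0, 0], [-0.03, -1.5, 0], 0], [[0, 0, 0], [-0.035, -1.75, 0], 0], [[0, 0, 0], [-0.04, -2, 0], 0]]' | python3 steer.py; echo '[[[0, 0, 0], [0, -0.1, 0], 0], [[0, 0, 0], [0, -0.2, 0], 0], [[0, 0, 0], [0, -0.3, 0], 0], [[0, 0, 0], [0, -0.4, 0], 0]]' | python3 steer.py
```

```text
time: 14.38
tool_pos: [603.9, 0.6, 46.8]
tcp_rot: [180.0, -0.0, 15.0]
ft_force: [1.4, -1.4, -0.5]
finger_gap: -0.1
grip_force: 0.9
time: 14.88
tool_pos: [601.8, 8.0, 46.7]
tcp_rot: [180.0, -0.0, 15.0]
ft_force: [1.6, -0.0, -0.6]
finger_gap: 0.4
grip_force: 0.8
```

```bash
echo '[[[0, 0, 0], [0, -0.075, 0], 0], [[0, 0, 0], [0, -0.15, 0], 0], [[0, 0, 0], [0, -0.2, 0], 0]]' | python3 steer.py; echo '[[[0, 0, 0], [0, -0.05, 0], 0], [[0, 0, 0], [0, -0.1, 0], 0], [[0, 0, 0], [0, -0.1, 0], 0]]' | python3 steer.py; python3 - <<'E'
from h import *
S=snap('scene','s6');T=snap('top','t6')
a=S['pixels'][200:300,320:450]
cv2.imwrite('pics/d6.png',cv2.resize(a,None,fx=6,fy=6,interpolation=cv2.INTER_CUBIC))
E
```

```text
time: 15.25
tool_pos: [600.7, 11.9, 46.7]
tcp_rot: [-180.0, 0.0, 15.0]
ft_force: [1.3, -2.3, -0.5]
finger_gap: -0.2
grip_force: 0.8
time: 15.62
tool_pos: [600.4, 13.1, 46.8]
tcp_rot: [179.9, -0.0, 15.0]
ft_force: [1.5, -4.1, -0.3]
finger_gap: -0.1
grip_force: 2.6
```

View pics/d6.png

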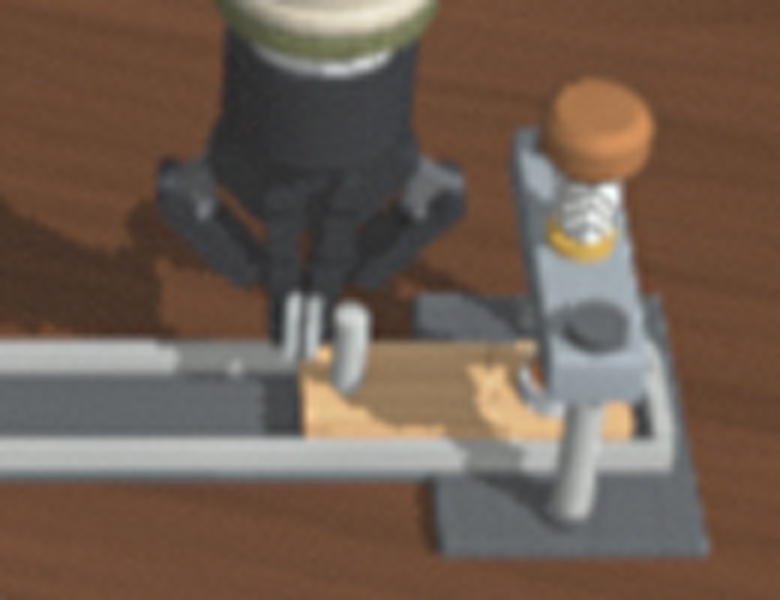

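The post (crop (350,340)) is against the finger and the shuttle is nearly at the end stop. The force is rising, so I'll push until it is firm.

```bash
echo '[[[0, 0, 0], [0, -0.05, 0], 0], [[0, 0, 0], [0, -0.1, 0], 0], [[0, 0, 0], [0, -0.1, 0], 0], [[0, 0, 0], [0, -0.1, 0], 0]]' | python3 steer.py; echo '[[[0, 0, 0], [0, -0.05, 0], 0], [[0, 0, 0], [0, -0.1, 0], 0], [[0, 0, 0], [0, -0.1, 0], 0]]' | python3 steer.py
```

```text
time: 16.23
tool_pos: [600.3, 13.3, 46.9]
tcp_rot: [179.8, -0.0, 14.9]
ft_force: [4.6, -11.3, -2.6]
finger_gap: -0.2
grip_force: 6.1
time: 16.6
tool_pos: [600.3, 13.6, 46.9]
tcp_rot: [179.7, -0.0, 14.9]
ft_force: [5.0, -18.7, -3.5]
finger_gap: -0.1
grip_force: 9.9
```

Hard stop, so the shuttle is home. Back off, rise, and move over the knob.

To row units: 15 mm is 0.75, 4 mm is 0.2.

```bash
echo '[[[0, 0, 0], [0, 0.2, 0], 0], [[0, 0, 0], [0, 0.75, 0], 0], [[0, 0, 0], [0, 1.25, -0.5], 0], [[0, 0, 0], [0, 1.25, -3], 0], [[0, 0, 0], [0, 1.25, -5.5], 0], [[0, 0, 0], [0, 1.25, -8], 0], [[0, 0, 0], [0, 1.25, -8.75], 0], [[0, 0, 0], [0, 1.25, -8.75], 0]]' | python3 steer.py; python3 - <<'E'
from h import *
T=snap('top','t7');S=snap('scene','s7')
# knob from scene: orange mask; shuttle-end check: post
h=cv2.cvtColor(S['pixels'],cv2.COLOR_BGR2HSV); m=cv2.inRange(h,(3,110,110),(20,255,255)); w=np.zeros_like(m); w[205:235,405:435]=1
ys,xs=np.nonzero(m*w); print('knob bbox',xs.min(),xs.max(),ys.min(),ys.max(),xs.mean(),ys.mean())
go([571.4,120.6,195],15)
E
```

```text
time: 17.6
tool_pos: [606.5, -6.7, 223.5]
tcp_rot: [179.9, -0.2, 15.0]
ft_force: [-0.3, -0.3, 0.1]
finger_gap: 0.4
grip_force: 0.0
knob bbox 405 434 205 234 421.49685534591197 217.49266247379455
t 17.7 pos [604.8  -6.5 220. ] rot [-1.7994e+02  1.3000e-01  1.4990e+01] F [ 0.3 -0.3  0.5] gap -0.17432722859530034 grip 0.0
shift [   0.6 -131.4   25.1]
turn to 15 [-0.06  0.13 -0.01]
turn to 195 [2.0000e-01 9.0000e-02 1.7999e+02]
```

To row units: -131 mm is -6.55, 15 mm is 0.75.

```bash
echo '[[[0, 0, 0], [0, -1.75, 0], 0], [[0, 0, 0], [0, -4, 0], 0], [[0, 0, 0], [0.025, -5.75, 0], 0], [[0, 0, 0], [0.03, -6.55, 0], 0], [[0, 0, 0], [0.03, -6.55, 0.75], 0], [[0, 0, 0], [0.03, -6.55, 1.25], 0], [[0, 0, 0], [0.03, -6.55, 1.25], 0], [[0, 0, 0], [0.03, -6.55, 1.25], 0]]' | python3 steer.py; python3 - <<'E'
from h import *
S=snap('scene','s8')
go([571.4,120.6,181],15)
cv2.imwrite('pics/d8.png',cv2.resize(S['pixels'][170:290,370:470],None,fx=5,fy=5,interpolation=cv2.INTER_CUBIC))
E
```

```text
time: 18.7
tool_pos: [572.5, 119.3, 196.6]
tcp_rot: [180.0, 0.0, 14.9]
ft_force: [-0.1, -0.1, 0.0]
finger_gap: 0.0
grip_force: 0.0
t 18.75 pos [572.7 119.5 197. ] rot [ 1.7999e+02 -3.0000e-02  1.4930e+01] F [ 0.1 -0.1  0.5] gap -0.23498456905070092 grip 0.0
shift [-1.  -1.4 16. ]
turn to 15 [ 0.01 -0.03 -0.07]
turn to 195 [-5.0000e-02 -1.0000e-02  1.7993e+02]
```

View pics/d8.png

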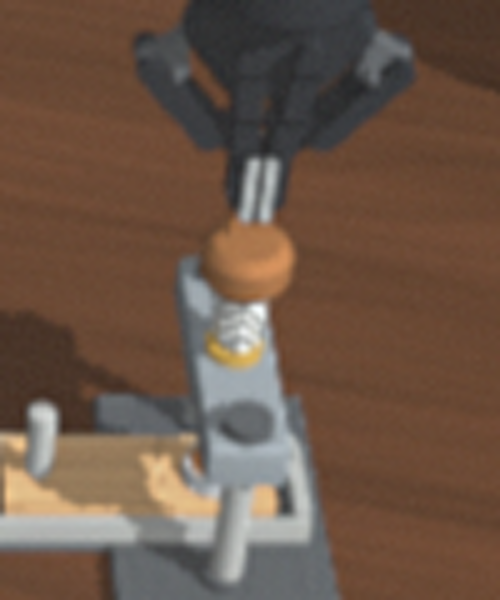

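The shut fingertips (crop (258,218)) hang just above the knob's flat top (centre about (250,243)). Descend to contact in small steps.

```bash
echo '[[[0, 0, 0], [-0.035, -0.06, 0.25], 0], [[0, 0, 0], [-0.035, -0.06, 0.5], 0], [[0, 0, 0], [-0.035, -0.06, 0.65], 0], [[0, 0, 0], [-0.035, -0.06, 0.65], 0], [[0, 0, 0], [-0.035, -0.06, 0.65], 0]]' | python3 steer.py; echo '[[[0, 0, 0], [0, 0, 0.05], 0], [[0, 0, 0], [0, 0, 0.1], 0], [[0, 0, 0], [0, 0, 0.1], 0]]' | python3 steer.py; echo '[[[0, 0, 0], [0, 0, 0.05], 0], [[0, 0, 0], [0, 0, 0.1], 0], [[0, 0, 0], [0, 0, 0.1], 0]]' | python3 steer.py;
```

```text
time: 19.38
tool_pos: [571.4, 121.2, 183.8]
tcp_rot: [180.0, -0.0, 15.0]
ft_force: [-0.8, 0.6, 0.1]
finger_gap: -0.1
grip_force: 0.0
time: 19.75
tool_pos: [571.3, 121.2, 181.6]
tcp_rot: [-180.0, 0.0, 15.0]
ft_force: [-0.2, 0.6, -0.3]
finger_gap: 0.2
grip_force: 0.0
time: 20.12
tool_pos: [571.4, 121.2, 179.8]
tcp_rot: [180.0, -0.0, 15.0]
ft_force: [-0.8, -0.1, 1.5]
finger_gap: -0.2
grip_force: 0.6
```

Contact is at z ≈ 180. Press down 15 mm, then watch the force.

```bash
echo '[[[0, 0, 0], [0, 0, 0.1], 0], [[0, 0, 0], [0, 0, 0.2], 0], [[0, 0, 0], [0, 0, 0.3], 0], [[0, 0, 0], [0, 0, 0.4], 0], [[0, 0, 0], [0, 0, 0.5], 0], [[0, 0, 0], [0, 0, 0.6], 0], [[0, 0, 0], [0, 0, 0.65], 0], [[0, 0, 0], [0, 0, 0.65], 0]]' | python3 steer.py; echo '[[[0, 0, 0], [0, 0, 0.05], 0], [[0, 0, 0], [0, 0, 0.1], 0], [[0, 0, 0], [0, 0, 0.15], 0], [[0, 0, 0], [0, 0, 0.2], 0], [[0, 0, 0], [0, 0, 0.2], 0], [[0, 0, 0], [0, 0, 0.2], 0]]' | python3 steer.py
```

```text
time: 21.12
tool_pos: [571.5, 121.2, 166.8]
tcp_rot: [180.0, -0.0, 15.0]
ft_force: [0.1, -0.1, 4.4]
finger_gap: 0.2
grip_force: 1.9
time: 21.88
tool_pos: [571.5, 121.2, 163.4]
tcp_rot: [180.0, -0.0, 15.0]
ft_force: [-2.0, -0.1, 7.9]
finger_gap: 0.0
grip_force: 4.0
```

To row units: 4 mm is 0.2, 3 mm is 0.15.

```bash
echo '[[[0, 0, 0], [0, 0, 0.05], 0], [[0, 0, 0], [0, 0, 0.1], 0], [[0, 0, 0], [0, 0, 0.15], 0], [[0, 0, 0], [0, 0, 0.2], 0], [[0, 0, 0], [0, 0, 0.225], 0], [[0, 0, 0], [0, 0, 0.225], 0], [[0, 0, 0], [0, 0, 0.225], 0]]' | python3 steer.py
```

```text
time: 22.75
tool_pos: [571.5, 121.2, 159.7]
tcp_rot: [180.0, -0.0, 15.0]
ft_force: [-4.5, -0.9, 13.1]
finger_gap: 0.3
grip_force: 6.6
```

The rows are not in the units I measure in: shifts go in units of 20 mm and turns go in units of 10 degrees. I convert before sending: 1.1 mm is 0.055, 0.6 mm is 0.03.

```bash
echo '[[[0, 0, 0], [0, 0, 0.03], 0], [[0, 0, 0], [0, 0, 0.055], 0], [[0, 0, 0], [0, 0, 0.055], 0], [[0, 0, 0], [0, 0, 0.055], 0], [[0, 0, 0], [0, 0, 0.055], 0], [[0, 0, 0], [0, 0, 0.055], 0], [[0, 0, 0], [0, 0, 0.055], 0], [[0, 0, 0], [0, 0, 0.055], 0]]' | python3 steer.py; echo '[[[0, 0, 0], [0, 0, 0], 0], [[0, 0, 0], [0, 0, 0], 0], [[0, 0, 0], [0, 0, 0], 0], [[0, 0, 0], [0, 0, 0], 0], [[0, 0, 0], [0, 0, 0], 0], [[0, 0, 0], [0, 0, 0], 0], [[0, 0, 0], [0, 0, 0], 0], [[0, 0, 0], [0, 0, 0], 0]]' | python3 steer.py
```

```text
time: 23.75
tool_pos: [571.6, 121.2, 158.8]
tcp_rot: [180.0, -0.1, 15.0]
ft_force: [-6.3, -0.7, 13.9]
finger_gap: 0.0
grip_force: 7.2
time: 24.75
tool_pos: [571.5, 121.2, 158.8]
tcp_rot: [180.0, -0.1, 15.0]
ft_force: [-5.6, -1.2, 14.4]
finger_gap: 0.3
grip_force: 7.2
```

Force 14 N at 21 mm, as expected. Hold for over 3 s more and check.

```bash
for i in 1 2 3; do :; done; echo '[[[0, 0, 0], [0, 0, 0], 0], [[0, 0, 0], [0, 0, 0], 0], [[0, 0, 0], [0, 0, 0], 0], [[0, 0, 0], [0, 0, 0], 0], [[0, 0, 0], [0, 0, 0], 0], [[0, 0, 0], [0, 0, 0], 0], [[0, 0, 0], [0, 0, 0], 0], [[0, 0, 0], [0, 0, 0], 0]]' | python3 steer.py >/dev/null; echo '[[[0, 0, 0], [0, 0, 0], 0], [[0, 0, 0], [0, 0, 0], 0], [[0, 0, 0], [0, 0, 0], 0], [[0, 0, 0], [0, 0, 0], 0], [[0, 0, 0], [0, 0, 0], 0], [[0, 0, 0], [0, 0, 0], 0], [[0, 0, 0], [0, 0, 0], 0], [[0, 0, 0], [0, 0, 0], 0]]' | python3 steer.py >/dev/null; echo '[[[0, 0, 0], [0, 0, 0], 0], [[0, 0, 0], [0, 0, 0], 0], [[0, 0, 0], [0, 0, 0], 0], [[0, 0, 0], [0, 0, 0], 0], [[0, 0, 0], [0, 0, 0], 0], [[0, 0, 0], [0, 0, 0], 0], [[0, 0, 0], [0, 0, 0], 0], [[0, 0, 0], [0, 0, 0], 0]]' | python3 steer.py; python3 - <<'E'
from h import *
S=snap('scene','s9')
cv2.imwrite('pics/d9.png',cv2.resize(S['pixels'][170:290,350:470],None,fx=5,fy=5,interpolation=cv2.INTER_CUBIC))
E
```

```text
time: 27.75
tool_pos: [571.5, 121.2, 158.7]
tcp_rot: [180.0, -0.0, 15.0]
ft_force: [-5.8, -1.2, 14.5]
finger_gap: 0.3
grip_force: 7.2
```

View pics/d9.png

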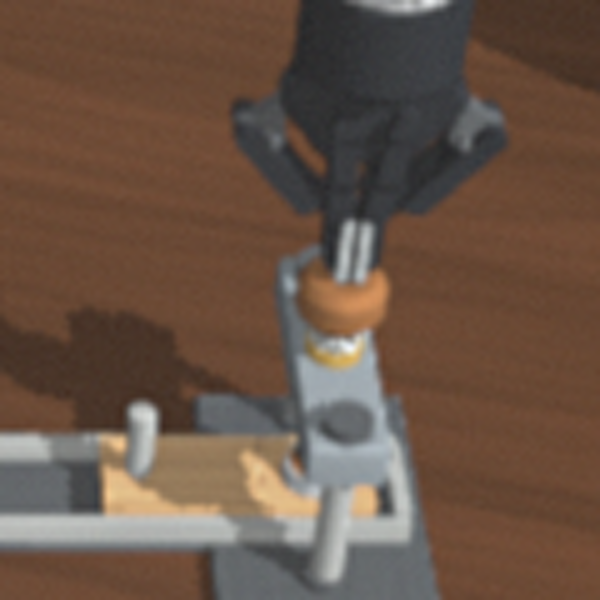

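The knob (crop (343,295)) is held down and the locket is under the ram. The post is at (140,440), and the shuttle is unmoved. Handing in.

```bash
python3 -c "
from bench import r
print(r.hand_in())"
```

```text
the job is handed in; nothing more can be done
None
```

The locket is seated glass up in the shuttle and the shuttle was pushed to its stop; the knob was held about 21 mm down at about 14 N for 4 s, and I handed in while still pressing (no verdict came back).

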